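# Shut up the tool chest

## Task

Close the tool chest: with closed fingertips, push both open drawers gently in until they are fully home, and only then push the half-open lid gently down until it is fully shut (lid last: its lock bar drops behind the drawers). Push from outside only: do not grip or lift anything, reach inside, pull anything further open or slam, and leave the jar, the screwdriver and the oil can as they are.

Things in the scene. Friction and masses are not known exactly. Their poses are not given: they have to be found in the camera images.
- chest: fixed dark-grey steel two-drawer tool chest, 200 mm deep (x), 386 wide (y), 202 high with the lid shut. Origin: centre of the underside, on the bench top; +x points to its back, so the drawers come out towards -x; z up. Shell front edge at x = -100 mm, shell rim at z = 170 mm. It stands at bench level anywhere within some 7 by 20 cm and is turned by up to about 16 degrees.
- drawer_top (a joint): upper drawer, 364 mm wide, front z = 72 to 122 mm in the chest frame. Value = how far it is out, in m: 0 fully home (hard stop), starts 0.02 to 0.07. It slides with about 2 N of friction, and stays where it is left. Its inside is the back of its front (drawer_top_inside) and its floor (drawer_top_floor).
- drawer_bottom (a joint): lower drawer, 364 mm wide, front z = 14 to 67 mm in the chest frame. Value = how far it is out, in m: 0 fully home (hard stop), starts 0.02 to 0.07. About 2 N of friction; stays where it is left. Its inside is the back of its front (drawer_bottom_inside) and its floor (drawer_bottom_floor).
- lid (a joint): lid, hinged along the chest's y through (101, 0, 171) mm in the chest frame. Value in rad: 0 fully shut (hard stop), starts 0.45 to 0.75, rises as it opens. Its stiff hinge holds it at any angle; 1 to 4 N near the front edge push it down, it does not fall by itself. Inside: black rubber lining under the top (lid_lining) and behind the front rim (lid_rim_inside).
- drawer_top_front (a point): point on the outer face of the upper drawer's front, at mid width, 20 mm above the lower edge of the front and 18 mm below the pull rail; axes as the chest's, it moves with the drawer. The aluminium pull rail runs along the top of the front, 340 mm long, 11 mm high, and stands 10 mm out from the face. When home this point is at (-102, 0, 92) mm in the chest frame.
- drawer_bottom_front (a point): the same point on the lower drawer (21 mm below its pull rail). When home it is at (-102, 0, 34) mm in the chest frame.
- lid_edge (a point): middle of the lid's front edge, on its flat top face; moves with the lid. x runs in the top face towards the hinge, z is the face's outward normal. It lies 202 mm in front of and 30 mm above the hinge line in the lid's frame; when shut at (-101, 0, 201) mm in the chest frame. A black carrying handle, 155 mm long (along y), 21 mm high, stands on the lid 101 mm behind this edge.
- jar: loose lidded glass jar, diameter 72, height 95 mm, standing on the bench off the left (+y) front corner of the chest; origin under its centre. A bystander.
- screwdriver: loose screwdriver, 210 mm long, lying roughly across (along the chest's y) on the bench off the right (-y) front corner of the chest. A bystander.
- oil_can: loose copper oil can, diameter 68 mm, 168 mm high to the end of its thin spout, standing beside the right (-y) front corner of the chest; origin under its centre. A bystander.

How it is judged (in metres and radians):
On the way, in this order (a step that is already met when the one before it is completed fails the run):
1. both drawers fully home, the lid still open (value of joint each of drawer_top, drawer_bottom below 0.004 m and value of joint lid above 0.25 rad), for 0.2 s.
2. the lid shut (value of joint lid below 0.03 rad), for 0.2 s.
At the end, for the whole second after the job is handed in: Both drawers are within 4 mm of fully home and the lid within 0.03 rad (6 mm at its front edge) of shut; jar, screwdriver and oil can within 30 mm of where they were (value of joint each of drawer_top, drawer_bottom below 0.004 m and value of joint lid below 0.03 rad and distance of each of jar, screwdriver, oil_can from where it was at the start of the episode below 0.03 m); the robot touches nothing.
It fails at once if the lid is brought down (under 0.1 rad) while a drawer is still more than 10 mm out (value of joint lid below 0.1 rad and value of joint any of drawer_top, drawer_bottom above 0.01 m).
It fails at once if the work is not gentle: a drawer faster than 0.35 m/s, the lid faster than 1.8 rad/s, or the fingers pressing on the chest, its drawers or its lid with more than 40 N (velocity of joint any of drawer_top, drawer_bottom below -0.35 m/s or velocity of joint lid below -1.8 rad/s or contact force between the fingers and chest above 40 N).
It fails at once if a drawer is pulled out beyond 85 mm or the lid raised beyond 0.9 rad (value of joint any of drawer_top, drawer_bottom above 0.085 m or value of joint lid above 0.9 rad).
It fails at once if the fingers grip or reach inside: they press on the inside of a drawer or of the lid with more than 2 N (contact force between the fingers and drawer_top_inside above 2 N or contact force between the fingers and drawer_bottom_inside above 2 N or contact force between the fingers and drawer_top_floor above 2 N or contact force between the fingers and drawer_bottom_floor above 2 N or contact force between the fingers and lid_lining above 2 N or contact force between the fingers and lid_rim_inside above 2 N).
It fails at once if the jar, the screwdriver or the oil can is moved more than 30 mm, lifted, or tipped over (distance of any of jar, screwdriver, oil_can from where it was at the start of the episode above 0.03 m or height (world z) of any of jar, oil_can above 0.015 m or angle between any of jar, oil_can's own z axis and vertical above 0.5 rad).
It also fails if it takes over 64 s, if anything falls off the work surface, if the arm or the gripper's body presses on something with over 40 N, if the wrist force passes 120 N, or if a joint passes its speed limit or range.

## Robot

A 6-joint arm with a two-finger parallel gripper is mounted at the origin on the work surface. World frame = base frame: x ahead of the robot, y to its left, z up, the work surface at z = 0. Lengths are in mm, angles in rad, forces in N, time in s.
With the tool pointing down it reaches from about 400 to 925 mm from the base axis. Payload 12.5 kg.
Tool frame: the origin (TCP) lies between the finger pads; the fingertips stand 25 mm ahead of it and the grasp point (between the pads) lies 6 mm ahead of it; y points along the fingers, z is the direction in which the jaws open and shut, and the axes are right-handed (so a half turn about y gives the same grasp; the last joint's range is limited). The gripper opens to 95 mm and grips with 3 to 60 N. Pads are 20 mm wide; open, the fingers measure 119 mm over their backs; the gripper's body (75 mm by 180 mm) begins 59 mm behind the grasp point.
Start: joints at [1.083, 0.491, 1.559, -0, 1.092, -0.106], TCP at [232.855, 580.022, 214.761] pointing down, gripper open.
Joint ranges: [-3.1, 3.1], [-0.84, 2.19], [0.05, 2.79], [-1.13, 4.28], [0.06, 2.93], [-2.69, 2.69]. Speed limits (rad/s): [2.22, 2.22, 2.79, 3.14, 3.14, 3.14].

## Interface

Orientations are given as a unit quaternion [x, y, z, w].
In Python, from workcell import env gives the robot as it stands.
- The arm moves only by the tool servo_tool, never from a script. Its argument "plan" is a list of rows, each a list of 7 numbers: the turn, a rotation vector about the tool's x, y, z in rad, then the shift along the tool's x, y, z in m, then the finger opening in m, from 0 to 0.0951. A call has 1 to 10 rows; each row is the pose to reach, as a shift and turn from the pose commanded when the call began, along the tool's axes at that moment; what a row does not reach only later rows make up. A row lasts 1/8 s, in which the tool goes at most 62.5 mm and 10.7 degrees, less where a joint would pass 70% of its speed; a pose out of reach is approached as far as the arm can. A call with a gripper value outside its range is refused whole. The fingers move at their own pace and stop on an object; the grip force is fixed at half the most. Time passes only in rows, so rows that repeat a pose let the fingers close. It gives the time, the measured TCP pose, the force and the opening at its end, in the units of the state.
- env.get_obs(): the state, without advancing time (a new reading comes with each control period).
- env.grab_frame(name): name is "scene" or "top" or "wrist"; returns the picture (400x640x3 uint8, red, green, blue); there is no depth.
- env.get_calibration(name): a dict with "fx", "fy", "cx", "cy" (pixels), "extrinsics" (4x4, takes a point from camera to world coordinates). Camera axes: x right, y down, z forward; pixel columns grow to the right and rows downward; lengths in mm; the calibration is good to about 2 mm. A picture is of the moment at which its call begins: read the wrist's pose just before it. get_calibration takes no time and is no camera call; for the wrist camera it gives the pose at the moment of the call.
- env.job_done(): hands the job in, once; it reports no verdict.
Trained networks look in the newest picture that a camera, given by its name, has taken for a name from the list of things; names that differ only in an ending like _2 or _b are one class to them, and where a whole thing is asked for, a point or a joint stands for the part that bears it (a point fixed in the world has none). Each returns a list of dicts, best first, with "score" (0 to 1); they miss things now and then, are a little off and sometimes report something else, mostly with a low value. They report only what shows in the picture. A call takes as long as a camera call.
- env.boxes_of(camera, name): "rect" ([centre column, centre row, width, height] in pixels, round what is visible of it).
- env.silhouettes(camera, name): "region" (400x640 bool, what is visible of it) and "rect" ([centre column, centre row, width, height] in pixels, round what is visible of it).
The state is a dict: "t": time; "joint_pos": joint angles; "qd": joint speeds; "effort": joint torques, N m; "tcp_pos": TCP position; "tool_rot": TCP orientation; "force": force on the tool from outside, world axes, zero at the start; "moment": the same for the moment, N m; "opening": finger opening in mm.
Only numpy, scipy, OpenCV 4.12 (cv2) and the standard library are available. Lean on these libraries where they do the work, as an engineer would, in place of code of your own. Each camera call takes 0.05 s, during which the arm holds its last target. There are 200 camera calls.

## Working session

There is one attempt and no reset: what is moved stays moved. The work goes in short steps, Python scripts to look and compute and a tool call to move; the robot and the scene stay as the last step left them, time stands still between calls to the robot, and variables do not carry over. Pictures are saved under pics/ and viewed, about 8 in all and at most 12, crops included, and the job is handed in when it is done.

Besides the shell and the picture viewer there is one more tool, called after "Call:" as a command line: name --pt "numbers of a row" for each row, then --argument value for the rest. servo_tool: Moves the arm, as the interface text tells. Its arguments: {"type":"object","properties":{"plan":{"type":"array","items":{"type":"array","items":{"type":"number"}}}},"required":["plan"]}

```bash
mkdir -p pics; ls; python3 - <<'E'
from workcell import env
import cv2,numpy as np
o=env.get_obs();print({k:np.round(v,3) for k,v in o.items()})
for c in("scene","top"):
    im=env.grab_frame(c);cv2.imwrite(f"pics/{c}0.png",im[:,:,::-1])
    k=env.get_calibration(c);print(c,k["fx"],k["cx"],k["cy"],np.round(k["extrinsics"],3).tolist())
    for n in("chest","drawer_top","drawer_bottom","lid","drawer_top_front","lid_edge","jar","screwdriver","oil_can"):
        print(n,[(round(float(d["score"]),2),np.round(d["rect"],1).tolist()) for d in env.boxes_of(c,n)][:3])
E
```

```text
pics
{'t': np.float64(0.0), 'joint_pos': array([ 1.083,  0.492,  1.559,  0.   ,  1.092, -0.106]), 'qd': array([-0.002,  0.002,  0.001,  0.002, -0.001, -0.001]), 'effort': array([-0.0000e+00, -6.1262e+01, -2.5820e+01,  6.9000e-02,  4.8000e-02,
       -0.0000e+00]), 'tcp_pos': array([232.731, 579.779, 214.144]), 'tool_rot': array([ 0.695, -0.134,  0.134, -0.694]), 'force': array([ 0.277,  0.41 , -0.114]), 'moment': array([-0.   ,  0.038, -0.041]), 'opening': np.float64(95.342)}
scene 364.24570658290725 321.38476281599304 199.11268204341704 [[0.999, -0.033, 0.002, 585.567], [-0.033, -0.953, 0.3, -329.179], [-0.008, -0.3, -0.954, 1083.934], [0.0, 0.0, 0.0, 1.0]]
chest [(0.7, [355.6, 203.0, 118.7, 180.2])]
drawer_top [(0.92, [313.6, 209.8, 37.1, 126.7])]
drawer_bottom []
lid [(0.58, [372.8, 200.3, 85.0, 174.4])]
drawer_top_front [(0.88, [314.1, 208.1, 34.4, 125.1])]
lid_edge [(0.68, [372.8, 199.8, 85.0, 176.5])]
jar [(0.62, [323.8, 128.0, 22.8, 30.1])]
screwdriver [(0.68, [270.7, 337.8, 13.4, 38.8])]
oil_can [(0.74, [324.4, 309.0, 30.9, 25.7])]
top 419.6424368450158 328.6873935919504 197.2302400642017 [[0.075, -0.976, 0.203, 369.319], [-0.997, -0.074, 0.014, -40.673], [0.001, -0.203, -0.979, 1107.628], [0.0, 0.0, 0.0, 1.0]]
chest [(0.79, [345.6, 151.2, 188.3, 152.7]), (0.2, [348.4, 129.2, 190.0, 105.0])]
drawer_top [(0.89, [332.7, 200.1, 148.8, 60.6]), (0.5, [444.1, 204.0, 36.1, 41.4])]
drawer_bottom []
lid [(0.56, [345.9, 126.8, 188.7, 103.1])]
drawer_top_front [(0.69, [334.5, 201.7, 146.0, 57.0])]
lid_edge [(0.61, [347.3, 128.9, 191.2, 107.9])]
jar [(0.71, [227.2, 187.3, 30.1, 28.8])]
screwdriver [(0.9, [442.9, 267.6, 84.1, 23.5])]
oil_can [(0.82, [444.2, 210.3, 34.3, 32.2])]
```

```bash
python3 - <<'E'
import cv2
a=cv2.imread("pics/scene0.png")[90:370,230:440];b=cv2.imread("pics/top0.png")[60:300,190:500]
cv2.imwrite("pics/s1.png",cv2.resize(a,None,fx=2.14,fy=2.14,interpolation=2)[:600])
cv2.imwrite("pics/t1.png",cv2.resize(b,None,fx=2.5,fy=2.5,interpolation=2))
E
```

```text
(no output)
```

View pics/s1.png

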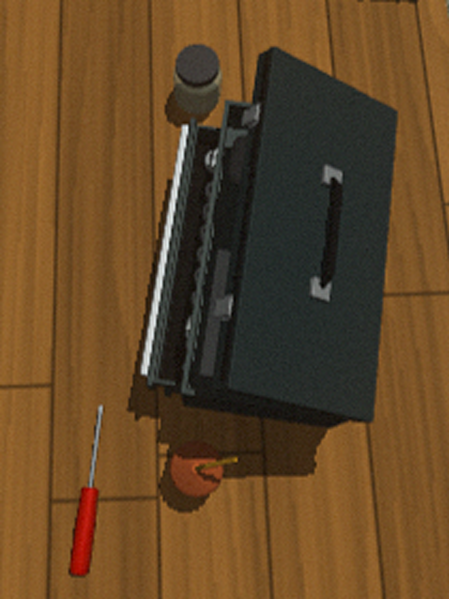

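View pics/t1.png

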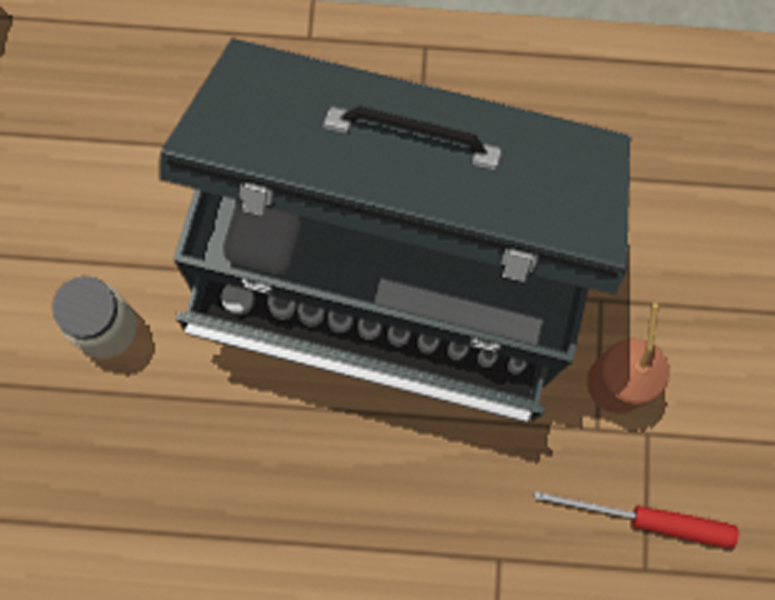

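Top view: chest front faces the robot with its right end nearer. The upper drawer is out, with its rail from crop (185,325) to (530,415). The lid is half open and the lower drawer is hidden under the upper. I'll fit the pose from these corners.

```bash
cat > h.py <<'E'
import numpy as np
from scipy.spatial.transform import Rotation as R
from scipy.optimize import least_squares
def proj(k,P):
    E=np.array(k["extrinsics"]);q=(np.atleast_2d(P)-E[:3,3])@E[:3,:3]
    return np.c_[k["fx"]*q[:,0]/q[:,2]+k["cx"],k["fy"]*q[:,1]/q[:,2]+k["cy"]]
def lidpt(a,y,th):  # a: mm behind front edge on top face
    x=-202+a;return [101+x*np.cos(th)+30*np.sin(th),y,171+30*np.cos(th)-x*np.sin(th)]
def w(p,P): return R.from_euler("z",p[2]).apply(P)+[p[0],p[1],0]
E
python3 - <<'E'
from h import *; from workcell import env
ks={c:env.get_calibration(c) for c in("scene","top")}
T=lambda u,v:(u/2.5+190,v/2.5+60); S=lambda u,v:(u/2.14+230,v/2.14+90)
def model(p):
    th,d=p[3],p[4]
    t=[[-100,193,170],[-100,-193,170],lidpt(0,193,th),lidpt(0,-193,th),lidpt(202,-193,th),lidpt(202,193,th),[-112-d,170,122],[-112-d,-170,122]]
    return w(p,np.array(t))
ot=[T(*q) for q in[(178,260),(575,355),(163,155),(624,270),(630,138),(233,40),(183,328),(530,415)]]
os=[S(*q) for q in[(228,102),(185,392),(272,48),(230,388),(372,420),(397,112),(187,125),(143,375)]]
def res(p):
    m=model(p);return np.r_[(proj(ks["top"],m)-ot).ravel(),(proj(ks["scene"],m)-os).ravel()]
s=least_squares(res,[680,0,-.2,.6,.05],loss="soft_l1",x_scale=[10,10,.1,.1,10])
print(np.round(s.x,3));print(np.round(res(s.x).reshape(-1,2),1).tolist())
print(R.from_quat(env.get_obs()["tool_rot"]).as_matrix().round(3))
for n,P in dict(top=[-102-s.x[4],0,92],bot=[-102,0,34],edge=lidpt(15,0,s.x[3])).items(): print(n,w(s.x,np.array(P,float)).round())
E
```

```text
[ 6.9698e+02 -6.4945e+01 -1.7900e-01  5.7400e-01  3.9827e+01]
[[-3.2, -1.3], [0.8, 1.8], [-1.5, -0.3], [1.0, -0.0], [0.7, -2.8], [-0.8, -2.1], [1.1, -0.5], [0.3, -0.0], [-1.0, -2.3], [-1.9, 1.7], [-0.4, -0.7], [-2.2, 0.4], [1.1, 1.0], [0.6, -1.2], [-1.1, -0.5], [-0.0, -0.2]]
[[ 0.928  0.     0.373]
 [-0.373  0.     0.928]
 [-0.    -1.     0.   ]]
top [557. -40.  92.]
bot [597. -47.  34.]
edge [658. -58. 298.]
```

```bash
cat >> h.py <<'E'
POSE=[697,-65,-.179]
def tool(tilt,yaw=POSE[2]):  # tilt from vertical, deg; fingers lean towards chest +x
    a=np.radians(tilt);f=np.array([np.cos(yaw),np.sin(yaw),0]);u=np.array([0,0,1.])
    x=f*np.cos(a)+u*np.sin(a);y=f*np.sin(a)-u*np.cos(a)
    return np.c_[x,y,np.cross(x,y)]
def rows(obs,tips,tilt,cur=None):
    """tip targets in chest frame mm -> rows"""
    R0=R.from_quat(obs["tool_rot"]).as_matrix();R1=tool(tilt)
    rv=R.from_matrix(R0.T@R1).as_rotvec()
    for t in tips:
        p=w(POSE,np.array(t,float))-25*R1[:,1]
        print(t,"tcp",p.round(),"row",rv.round(3),(R0.T@(p-obs["tcp_pos"])/1000).round(4))
E
python3 - <<'E'
from h import *; from workcell import env
o=env.get_obs()
rows(o,[[-205,0,190]],0);rows(o,[[-205,0,150]],40)
R0=R.from_quat(o["tool_rot"]).as_matrix();print(R0.T@(np.array([450,280,214])-o["tcp_pos"]))
E
```

```text
[-205, 0, 190] tcp [495. -29. 215.] row [-0.    -0.203  0.   ] [ 4.703e-01 -3.000e-04 -4.669e-01]
[-205, 0, 150] tcp [479. -26. 169.] row [ 0.071 -0.194 -0.696] [ 0.4545  0.0456 -0.4702]
[ 313.30654368    0.75261292 -197.50990295]
```

Call:
servo_tool --pt "0 -0.1 0 0.06 0 -0.03 0" --pt "0 -0.1 0 0.12 0 -0.065 0" --pt "0 -0.15 0 0.18 0 -0.1 0" --pt "0 -0.2 0 0.24 0 -0.15 0" --pt "0 -0.2 0 0.29 0 -0.2 0" --pt "0 -0.2 0 0.33 0 -0.25 0" --pt "0 -0.2 0 0.37 0 -0.3 0" --pt "0 -0.2 0 0.41 0 -0.36 0" --pt "0 -0.2 0 0.45 0 -0.41 0" --pt "0 -0.203 0 0.47 0 -0.467 0"

```text
t: 2.25
tcp_pos: [490.0, 21.2, 214.9]
tool_rot: [-0.704, 0.063, -0.063, 0.704]
force: [1.2, 1.1, -0.1]
opening: 2.5
```

```bash
python3 - <<'E'
from h import *; from workcell import env
o=env.get_obs();print(o["joint_pos"].round(2),o["opening"]);rows(o,[[-205,0,150],[-205,0,92]],40)
E
```

```text
[-0.09  0.3   1.88  0.    0.96 -1.48] 2.4565194343638783
[-205, 0, 150] tcp [479. -26. 169.] row [-0.     0.    -0.697] [-0.0021  0.0457 -0.048 ]
[-205, 0, 92] tcp [479. -26. 111.] row [-0.     0.    -0.697] [-0.0021  0.1037 -0.048 ]
```

Call:
servo_tool --pt "0 0 -0.18 0 0.01 -0.01 0" --pt "0 0 -0.35 0 0.02 -0.03 0" --pt "0 0 -0.53 0 0.03 -0.048 0" --pt "0 0 -0.697 -0.002 0.045 -0.048 0" --pt "0 0 -0.697 -0.002 0.045 -0.048 0"

```text
t: 2.88
tcp_pos: [483.9, -20.1, 198.6]
tool_rot: [0.679, 0.147, 0.259, -0.671]
force: [0.1, 0.9, 0.1]
opening: 0.2
```

```bash
python3 - <<'E'
from h import *; from workcell import env
import cv2
o=env.get_obs();print(o["joint_pos"].round(2));rows(o,[[-205,0,92],[-150,0,92],[-102,0,92]],40)
im=env.grab_frame("wrist");cv2.imwrite("pics/w1.png",im[:,:,::-1])
k=env.get_calibration("wrist")
print(proj(k,w(POSE,np.array([[-142,0,92],[-142,0,122],[-102,0,34],[-102,170,67],[-102,-170,67.]]))).round())
for n in("drawer_top","drawer_bottom"):print(n,[(round(float(d["score"]),2),np.round(d["rect"],1).tolist()) for d in env.boxes_of("wrist",n)][:3])
E
```

```text
[-0.21  0.18  2.29  0.58  0.11 -2.17]
[-205, 0, 92] tcp [479. -26. 111.] row [-0.043 -0.002 -0.118] [-0.0508  0.071  -0.0093]
[-150, 0, 92] tcp [534. -35. 111.] row [-0.043 -0.002 -0.118] [-0.0048  0.1011 -0.0106]
[-102, 0, 92] tcp [581. -44. 111.] row [-0.043 -0.002 -0.118] [ 0.0353  0.1274 -0.0117]
[[307. 191.]
 [308. 217.]
 [307. 179.]
 [467. 199.]
 [141. 202.]]
drawer_top [(0.56, [301.9, 214.4, 434.1, 79.7])]
drawer_bottom [(0.89, [305.2, 165.6, 350.6, 25.7]), (0.59, [39.6, 78.5, 79.0, 9.4])]
```

View pics/w1.png

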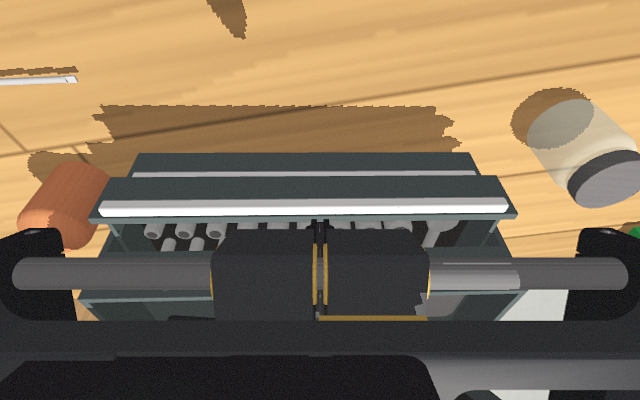

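The wrist view (upside down) shows both pull rails: the upper one at row ~208, the lower one at row ~174 (cols ~135–476). The 40° tilt sits near the wrist singularity, so I'll use 25° and push on the rails.

```bash
cat >> h.py <<'E'
def corner(x,z,a=25): # chest tip-centre position for front tip corner at x,z
    a=np.radians(a);return [x-10*np.cos(a),0,z-10*np.sin(a)]
E
python3 - <<'E'
from h import *; from workcell import env
k=env.get_calibration("wrist");o=env.get_obs();R0=R.from_quat(o["tool_rot"]).as_matrix()
print("cam in tool",R0.T@(np.array(k["extrinsics"])[:3,3]-o["tcp_pos"]))
for d in(20,30,40,50,60):print(d,proj(k,w(POSE,np.array([[-112-d,170,66],[-112-d,-170,66],[-112-d,170,122],[-112-d,-170,122.]]))).round().tolist())
rows(o,[corner(-205,106),corner(-160,106)],25)
E
```

```text
cam in tool [ -64.4088835  -169.80074499   -1.08370651]
20 [[477.0, 179.0], [130.0, 182.0], [499.0, 223.0], [107.0, 228.0]]
30 [[480.0, 172.0], [126.0, 174.0], [504.0, 215.0], [102.0, 221.0]]
40 [[484.0, 164.0], [122.0, 166.0], [509.0, 208.0], [97.0, 213.0]]
50 [[488.0, 156.0], [117.0, 158.0], [514.0, 200.0], [91.0, 204.0]]
60 [[492.0, 148.0], [113.0, 149.0], [519.0, 191.0], [85.0, 196.0]]
[np.float64(-214.0630778703665), 0, np.float64(101.77381738259301)] tcp [476. -25. 124.] row [-0.043  0.003  0.143] [-0.0465  0.0579 -0.0089]
[np.float64(-169.0630778703665), 0, np.float64(101.77381738259301)] tcp [520. -33. 124.] row [-0.043  0.003  0.143] [-0.0088  0.0825 -0.0099]
```

Call:
servo_tool --pt "-0.02 0 0.1 -0.03 0.01 -0.005 0" --pt "-0.04 0 0.143 -0.046 0.03 -0.009 0" --pt "-0.043 0.003 0.143 -0.046 0.058 -0.009 0" --pt "-0.043 0.003 0.143 -0.046 0.058 -0.009 0" --pt "-0.043 0.003 0.143 -0.046 0.058 -0.009 0"

```text
t: 3.65
tcp_pos: [476.2, -24.9, 124.8]
tool_rot: [0.701, 0.091, 0.213, -0.674]
force: [-0.6, 0.3, 0.3]
opening: 0.5
```

```bash
python3 - <<'E'
from h import *; from workcell import env
o=env.get_obs();print(o["joint_pos"].round(2),o["force"].round(1));rows(o,[corner(-165,106),corner(-150,106),corner(-110,106)],25)
E
```

```text
[-0.19  0.34  2.29  0.08  0.08 -1.67] [-0.6  0.3  0.3]
[np.float64(-174.0630778703665), 0, np.float64(101.77381738259301)] tcp [515. -32. 124.] row [ 0.     0.001 -0.001] [ 0.0359  0.0171 -0.0002]
[np.float64(-159.0630778703665), 0, np.float64(101.77381738259301)] tcp [530. -35. 124.] row [ 0.     0.001 -0.001] [ 0.0495  0.0234 -0.0002]
[np.float64(-119.0630778703665), 0, np.float64(101.77381738259301)] tcp [569. -42. 124.] row [ 0.     0.001 -0.001] [ 0.0858  0.0403 -0.0002]
```

Call:
servo_tool --pt "0 0 0 0.009 0.004 0 0" --pt "0 0 0 0.018 0.0085 0 0" --pt "0 0 0 0.027 0.013 0 0" --pt "0 0 0 0.036 0.017 0 0" --pt "0 0 0 0.04 0.019 0 0" --pt "0 0 0 0.044 0.0207 0 0" --pt "0 0 0 0.048 0.0225 0 0" --pt "0 0 0 0.052 0.0245 0 0" --pt "0 0 0 0.056 0.0263 0 0" --pt "0 0 0 0.056 0.0263 0 0"

```text
t: 4.9
tcp_pos: [537.6, -36.1, 124.2]
tool_rot: [0.701, 0.091, 0.214, -0.674]
force: [-0.4, -0.3, 0.1]
opening: 0.8
```

```bash
python3 - <<'E'
from h import *; from workcell import env
o=env.get_obs();print(o["joint_pos"].round(2),o["force"].round(1));rows(o,[corner(-120,106),corner(-110,106)],25)
E
```

```text
[-0.19  0.4   2.16  0.04  0.15 -1.62] [-0.4 -0.3  0.1]
[np.float64(-129.0630778703665), 0, np.float64(101.77381738259301)] tcp [560. -40. 124.] row [ 0.     0.001 -0.   ] [ 0.0204  0.0092 -0.0001]
[np.float64(-119.0630778703665), 0, np.float64(101.77381738259301)] tcp [569. -42. 124.] row [ 0.     0.001 -0.   ] [ 0.0294  0.0135 -0.0001]
```

Call:
servo_tool --pt "0 0 0 0.0045 0.002 0 0" --pt "0 0 0 0.009 0.004 0 0" --pt "0 0 0 0.0135 0.006 0 0" --pt "0 0 0 0.018 0.0081 0 0" --pt "0 0 0 0.02 0.009 0 0"

```text
t: 5.52
tcp_pos: [559.1, -39.9, 124.4]
tool_rot: [0.701, 0.091, 0.214, -0.674]
force: [-2.4, 0.3, 2.5]
opening: 0.7
```

```bash
python3 - <<'E'
from h import *; from workcell import env
import cv2
o=env.get_obs();print(o["force"].round(1))
im=env.grab_frame("wrist");cv2.imwrite("pics/w2.png",im[:,:,::-1])
k=env.get_calibration("wrist")
for d in(0,10,20,30):print(d,proj(k,w(POSE,np.array([[-112-d,170,66],[-112-d,-170,66],[-112-d,170,122],[-112-d,-170,122.]]))).round().tolist())
E
```

```text
[-2.4  0.3  2.5]
0 [[557.0, 207.0], [84.0, 207.0], [610.0, 269.0], [32.0, 268.0]]
10 [[564.0, 196.0], [78.0, 196.0], [619.0, 258.0], [23.0, 257.0]]
20 [[570.0, 185.0], [71.0, 184.0], [629.0, 246.0], [13.0, 245.0]]
30 [[577.0, 173.0], [64.0, 172.0], [640.0, 233.0], [3.0, 232.0]]
```

View pics/w2.png

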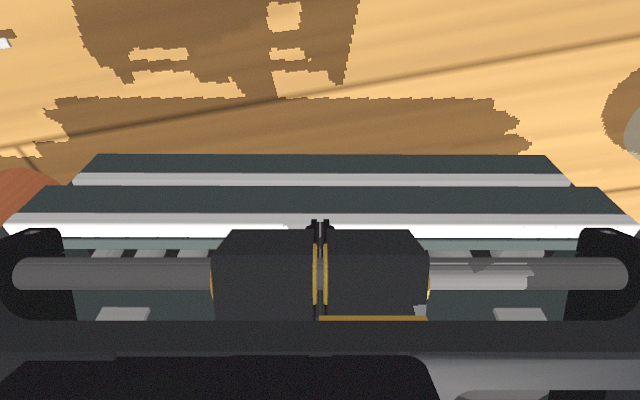

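```bash
python3 - <<'E'
from h import *; from workcell import env
import cv2
k=env.get_calibration("wrist");o=env.get_obs();R0=R.from_quat(o["tool_rot"]).as_matrix()
for x in(-10,0,10):print(x,proj(k,o["tcp_pos"]+R0@np.array([x,25,0])).round(1))
im=cv2.imread("pics/w2.png")[150:300,200:440];cv2.imwrite("pics/w2c.png",cv2.resize(im,None,fx=3.3,fy=3.3,interpolation=2))
E
```

```text
-10 [[321.3 207.6]]
0 [[321.2 223.6]]
10 [[321.2 239.2]]
```

View pics/w2c.png

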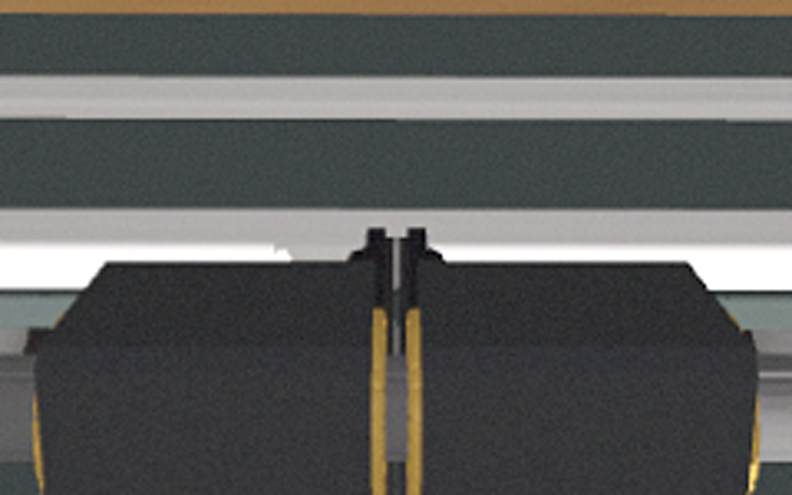

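```bash
python3 - <<'E'
from h import *; from workcell import env
import cv2
o=env.get_obs();R0=R.from_quat(o["tool_rot"]).as_matrix();tip=o["tcp_pos"]+R0@np.array([0,25,0]);print(tip,o["force"])
out=[]
for c,(r,q) in {"scene":((160,260),(270,370)),"top":((160,260),(280,380))}.items():
    im=env.grab_frame(c);k=env.get_calibration(c)
    print(c,"tip",proj(k,tip).round(1),"rail@d=28,38",proj(k,w(POSE,np.array([[-140,s,122] for s in(170,0,-170)]+[[-150,s,122.] for s in(170,0,-170)]))).round(1).tolist())
    out.append(cv2.resize(im[r[0]:r[1],q[0]:q[1],::-1],(400,400),interpolation=2))
cv2.imwrite("pics/both.png",np.hstack(out))
E
```

```text
[569.7085799  -41.88481441 101.83069077] [-0.76763544  0.46151773  0.95327545]
scene tip [[315.3 206.7]] rail@d=28,38 [[320.3, 148.5], [311.3, 204.1], [301.3, 265.7], [316.9, 148.0], [307.7, 203.6], [297.5, 265.1]]
top tip [[334.9 200.9]] rail@d=28,38 [[265.7, 186.1], [334.0, 203.5], [403.4, 221.2], [264.6, 190.0], [332.9, 207.5], [402.5, 225.3]]
```

View pics/both.png

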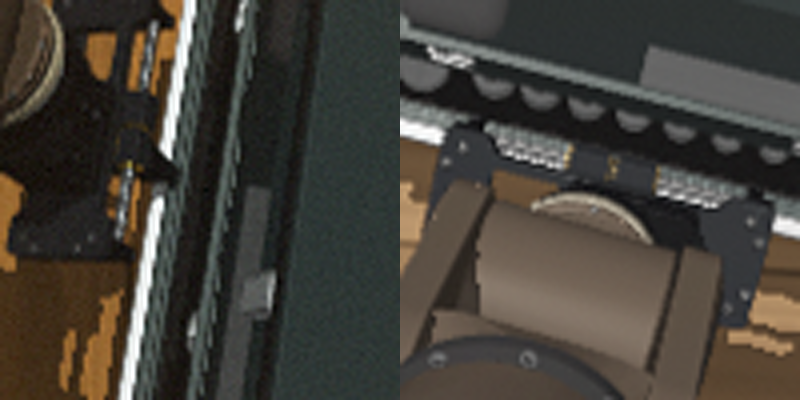

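Call:
servo_tool --pt "0 0 0 0 -0.01 0 0" --pt "0 0 0 0 -0.025 0 0" --pt "0 0 0 -0.01 -0.045 0 0" --pt "0 0 0 -0.04 -0.06 0 0" --pt "0 0 0 -0.07 -0.06 0 0" --pt "0 0 0 -0.07 -0.06 0 0"

```text
t: 6.42
tcp_pos: [469.9, -23.8, 149.7]
tool_rot: [0.701, 0.091, 0.213, -0.674]
force: [-0.5, 0.2, -0.8]
opening: 0.5
```

```bash
python3 - <<'E'
from h import *; from workcell import env
import cv2
o=env.get_obs();R0=R.from_quat(o["tool_rot"]).as_matrix();tip=o["tcp_pos"]+R0@np.array([0,25,0]);print(tip.round(),o["force"].round(1))
im=env.grab_frame("wrist");cv2.imwrite("pics/w3.png",im[:,:,::-1]);k=env.get_calibration("wrist");print(np.round(k["extrinsics"],4).tolist(),k["fx"],k["cx"],k["cy"])
for x in(-10,0,10):print(x,proj(k,o["tcp_pos"]+R0@np.array([x,25,0])).round(1))
s=env.grab_frame("scene");t=env.grab_frame("top");cv2.imwrite("pics/s3.png",s[:,:,::-1]);cv2.imwrite("pics/t3.png",t[:,:,::-1])
a=cv2.resize(im[130:330,:,::-1],(800,300),interpolation=2)
b=np.hstack([cv2.resize(x,(400,300),interpolation=2) for x in(s[140:275,255:435,::-1],t[130:265,255:435,::-1])])
cv2.imwrite("pics/c3.png",np.vstack([a,b]))
E
```

```text
[480. -26. 127.] [-0.5  0.2 -0.8]
[[0.1767, 0.7698, 0.6134, 343.2106], [0.9843, -0.1381, -0.1102, -2.0491], [-0.0001, 0.6232, -0.7821, 276.8881], [0.0, 0.0, 0.0, 1.0]] 338.95329918530064 319.6715514738984 195.27550105789726
-10 [[321.4 204.8]]
0 [[321.4 220.9]]
10 [[321.3 236.5]]
```

View pics/c3.png

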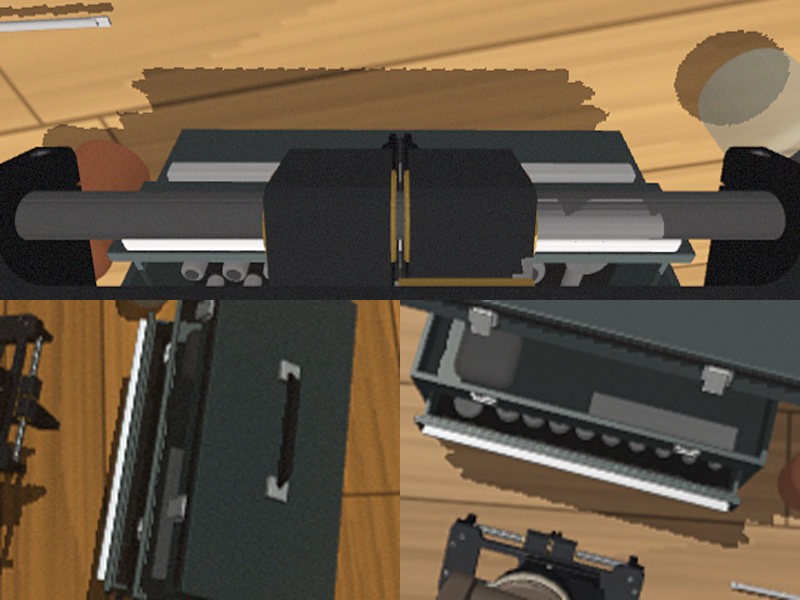

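```bash
python3 - <<'E'
from h import *; from workcell import env
import cv2
o=env.get_obs();R0=R.from_quat(o["tool_rot"]).as_matrix()
for c in("scene","top"):
    k=env.get_calibration(c)
    for y in(-60,0,25): print(c,y,proj(k,o["tcp_pos"]+R0@np.array([0,y,0])).round(1))
# joint refit with z0 and wrist
ks={c:env.get_calibration(c) for c in("scene","top","wrist")}
T=lambda u,v:(u*.45-180+255,v*.45-135+130); S=lambda u,v:(u*.45+255,v*.45-135+140); W=lambda u,v:(u*.8,130+v/1.5)
ob={"top":[T(418,430),T(730,509)],"scene":[S(140,318),S(99,580)],"wrist":[W(124,238),W(680,238),W(682,251),W(122,251)]}
def m(p,c):
    pt=[[-10,170,0],[-10,-170,0]] if c!="wrist" else [[-10,-170,0],[-10,170,0],[0,170,0],[0,-170,0]]
    return R.from_euler("z",p[3]).apply(np.array(pt,float))+p[:3]
res=lambda p,cs:np.concatenate([(proj(ks[c],m(p,c))-ob[c]).ravel() for c in cs])
for cs in(("top","scene"),("wrist",),("top","scene","wrist")):
    s=least_squares(res,[570,-40,122,-.18],args=(cs,),x_scale=[10,10,10,.1]);print(cs,s.x.round(2),np.round(res(s.x,cs),1))
a=cv2.imread("pics/s3.png")[175:225,250:330];b=cv2.imread("pics/t3.png")[190:250,290:370]
cv2.imwrite("pics/c4.png",np.hstack([cv2.resize(a,(400,250),interpolation=2),cv2.resize(b,(333,250),interpolation=2)]))
E
```

```text
scene -60 [[266.3 188.8]]
scene 0 [[278.7 196.6]]
scene 25 [[283.4 199.7]]
top -60 [[321.3 246.5]]
top 0 [[324.5 237.8]]
top 25 [[325.8 234.4]]
('top', 'scene') [ 5.6262e+02 -4.0530e+01  1.2453e+02 -1.7000e-01] [ 1.6  0.2 -0.5 -0.7 -0.2 -0.4 -0.5 -0.8]
('wrist',) [ 5.6529e+02 -4.0540e+01  1.2142e+02 -1.8000e-01] [-3.4  0.4  3.4  0.4 -3.6 -0.4  3.5 -0.4]
('top', 'scene', 'wrist') [ 5.6489e+02 -4.0510e+01  1.2155e+02 -1.8000e-01] [ 1.9 -0.6 -0.7 -1.2  0.8  0.   0.3 -0.7 -3.7  0.3  3.7  0.1 -3.3 -0.6
  3.3 -0.5]
```

View pics/c4.png

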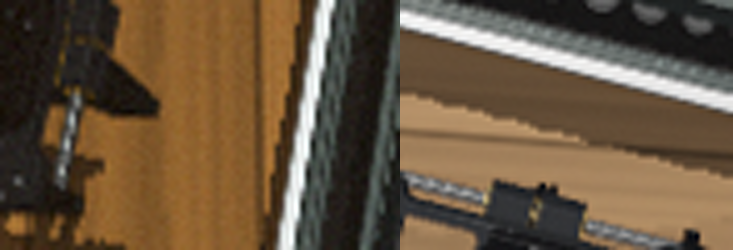

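```bash
python3 - <<'E'
from h import *; from workcell import env
o=env.get_obs();rows(o,[[-200,0,85],[-165,0,85],[-145,0,85],[-120,0,85]],25)
E
```

```text
[-200, 0, 85] tcp [490. -28. 108.] row [0.    0.001 0.002] [-0.0023  0.046  -0.    ]
[-165, 0, 85] tcp [524. -34. 108.] row [0.    0.001 0.002] [ 0.0294  0.0608 -0.0001]
[-145, 0, 85] tcp [544. -37. 108.] row [0.    0.001 0.002] [ 0.0475  0.0693 -0.0001]
[-120, 0, 85] tcp [569. -42. 108.] row [0.    0.001 0.002] [ 0.0702  0.0799 -0.0001]
```

Call:
servo_tool --pt "0 0 0 -0.002 0.02 0 0" --pt "0 0 0 -0.002 0.046 0 0" --pt "0 0 0 0.013 0.053 0 0" --pt "0 0 0 0.029 0.061 0 0" --pt "0 0 0 0.034 0.063 0 0" --pt "0 0 0 0.0385 0.065 0 0" --pt "0 0 0 0.043 0.067 0 0" --pt "0 0 0 0.0475 0.0693 0 0"

```text
t: 7.58
tcp_pos: [542.8, -37.0, 106.7]
tool_rot: [0.701, 0.091, 0.214, -0.674]
force: [-2.1, -0.1, 2.1]
opening: 0.2
```

Call:
servo_tool --pt "0 0 0 0.0045 0.0021 0 0" --pt "0 0 0 0.009 0.0042 0 0"

```text
t: 7.82
tcp_pos: [552.7, -38.8, 106.6]
tool_rot: [0.701, 0.091, 0.214, -0.674]
force: [-2.7, 0.6, 1.3]
opening: 0.4
```

Call:
servo_tool --pt "0 0 0 0.0045 0.0021 0 0" --pt "0 0 0 0.009 0.0042 0 0"

```text
t: 8.07
tcp_pos: [562.6, -40.6, 106.6]
tool_rot: [0.701, 0.091, 0.214, -0.674]
force: [-2.2, -0.5, 2.0]
opening: 0.5
```

Call:
servo_tool --pt "0 0 0 0.0036 0.0017 0 0" --pt "0 0 0 0.0072 0.0034 0 0" --pt "0 0 0 0.009 0.0042 0 0"

```text
t: 8.45
tcp_pos: [572.3, -42.3, 106.5]
tool_rot: [0.701, 0.091, 0.214, -0.674]
force: [-2.2, 0.4, 1.0]
opening: 0.5
```

```bash
python3 - <<'E'
from h import *; from workcell import env
import cv2
k=env.get_calibration("wrist")
im=env.grab_frame("wrist");cv2.imwrite("pics/w5.png",im[:,:,::-1])
for d in(0,5,10,20):print(d,proj(k,w(POSE,np.array([[-112-d,100,122.],[-112-d,-100,122.],[-112-d,100,67]]))).round().tolist())
E
```

```text
0 [[512.0, 280.0], [130.0, 280.0], [475.0, 211.0]]
5 [[516.0, 274.0], [127.0, 273.0], [477.0, 205.0]]
10 [[519.0, 267.0], [123.0, 267.0], [479.0, 199.0]]
20 [[527.0, 254.0], [116.0, 254.0], [484.0, 186.0]]
```

View pics/w5.png

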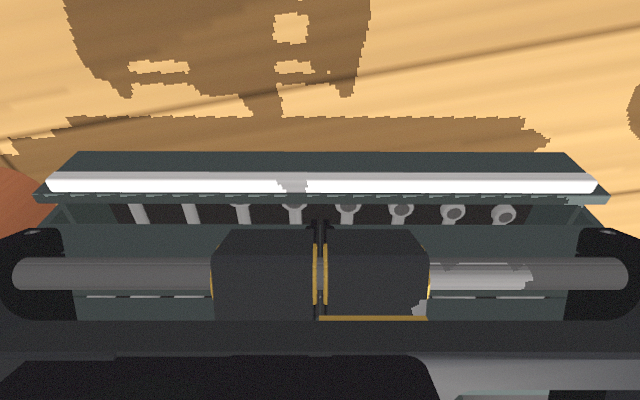

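Upper drawer is now nearly home (its lower front edge at row ~226; d≈3 mm). The lower one is still out ~25 mm (rail row ~180). I'll push until the stop shows in the force.

Call:
servo_tool --pt "0 0 0 0.0018 0.0008 0 0" --pt "0 0 0 0.0027 0.0013 0 0"

```text
t: 8.75
tcp_pos: [575.1, -42.8, 106.5]
tool_rot: [0.701, 0.091, 0.214, -0.674]
force: [-2.9, 1.1, 1.5]
opening: 0.8
```

Call:
servo_tool --pt "0 0 0 0.0018 0.0008 0 0" --pt "0 0 0 0.0027 0.0013 0 0"

```text
t: 9.0
tcp_pos: [577.0, -43.1, 106.2]
tool_rot: [0.702, 0.09, 0.213, -0.674]
force: [-12.6, 0.7, 10.7]
opening: 0.5
```

Call:
servo_tool --pt "0 0 0 0.0018 0.0008 0 0"

```text
t: 9.12
tcp_pos: [577.4, -43.2, 106.0]
tool_rot: [0.702, 0.089, 0.212, -0.674]
force: [-25.9, 1.2, 20.8]
opening: 0.4
```

Call:
servo_tool --pt "0 0 0 -0.009 -0.0042 0 0" --pt "0 0 0 -0.027 -0.0126 0 0" --pt "0 0 0 -0.045 -0.021 0 0" --pt "0 0 0 -0.063 -0.029 0 0" --pt "0 0 0 -0.081 -0.038 0 0" --pt "0 0 0 -0.081 -0.038 0 0"

```text
t: 9.88
tcp_pos: [493.3, -27.9, 112.0]
tool_rot: [0.702, 0.089, 0.212, -0.675]
force: [-0.3, 0.8, 0.6]
opening: 0.5
```

```bash
python3 - <<'E'
from h import *; from workcell import env
import cv2
o=env.get_obs();k=env.get_calibration("wrist");print(o["joint_pos"].round(2),o["force"].round(1))
im=env.grab_frame("wrist")
s=env.grab_frame("scene");t=env.grab_frame("top")
for c in("top","scene"):
  for d in(0,10):print(c,d,proj(env.get_calibration(c),w(POSE,np.array([[-112-d,100,122.],[-112-d,-100,122.],[-112-d,100,67],[-112-d,-100,67]]))).round(1).tolist())
for d in(0,5,10,20):print(d,proj(k,w(POSE,np.array([[-112-d,120,122.],[-112-d,-120,122.],[-112-d,120,67]]))).round().tolist())
rows(o,[[-175,0,30],[-150,0,30],[-130,0,30]],25);rows(o,[[-175,0,30]],30)
a=cv2.resize(im[130:330,:,::-1],(800,300),interpolation=2)
b=np.hstack([cv2.resize(x,(400,300),interpolation=2) for x in(s[140:275,255:435,::-1],t[130:265,255:435,::-1])])
cv2.imwrite("pics/c6.png",np.vstack([a,b]))
E
```

```text
[-0.19  0.38  2.26  0.1   0.06 -1.68] [-0.3  0.8  0.6]
top 0 [[296.8, 182.2], [377.4, 202.7], [298.4, 187.4], [374.9, 206.9]]
top 10 [[295.7, 186.1], [376.4, 206.7], [297.3, 191.1], [374.0, 210.6]]
scene 0 [[326.5, 172.0], [315.9, 241.1], [326.4, 178.9], [316.3, 244.8]]
scene 10 [[323.0, 171.6], [312.2, 240.5], [323.1, 178.4], [312.8, 244.3]]
0 [[496.0, 348.0], [145.0, 347.0], [469.0, 282.0]]
5 [[499.0, 344.0], [142.0, 344.0], [470.0, 278.0]]
10 [[501.0, 340.0], [140.0, 340.0], [472.0, 274.0]]
20 [[507.0, 332.0], [135.0, 332.0], [476.0, 265.0]]
[-175, 0, 30] tcp [514. -32.  53.] row [-0.     0.001 -0.006] [-0.0053  0.0629 -0.0002]
[-150, 0, 30] tcp [539. -36.  53.] row [-0.     0.001 -0.006] [ 0.0174  0.0733 -0.0002]
[-130, 0, 30] tcp [559. -40.  53.] row [-0.     0.001 -0.006] [ 0.0356  0.0817 -0.0003]
[-175, 0, 30] tcp [512. -32.  52.] row [-0.     0.001 -0.093] [-0.0075  0.063  -0.0002]
```

View pics/c6.png

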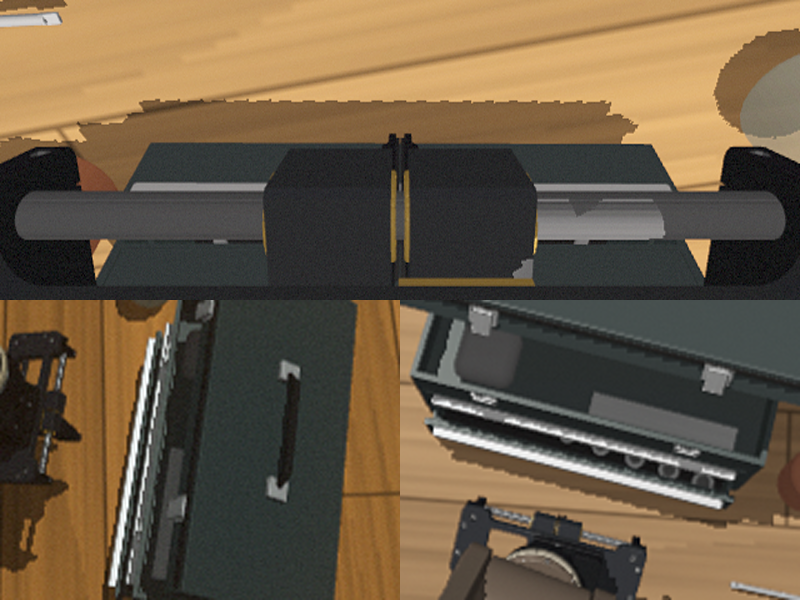

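Upper drawer is home in the top view (rail at crop (585,435), matching d=0). The lower rail at (585,468) means d≈24 mm. Next is the lower drawer.

```bash
python3 - <<'E'
from h import *; from workcell import env
o=env.get_obs();rows(o,[[-190,0,80],[-185,0,46],[-165,0,46]],17)
E
```

```text
[-190, 0, 80] tcp [503. -30. 104.] row [-0.     0.001  0.134] [ 0.0043  0.0106 -0.0001]
[-185, 0, 46] tcp [508. -31.  70.] row [-0.     0.001  0.134] [-0.0053  0.0436 -0.0001]
[-165, 0, 46] tcp [527. -34.  70.] row [-0.     0.001  0.134] [ 0.0128  0.052  -0.0001]
```

Call:
servo_tool --pt "0 0 0.13 0.004 0.01 0 0" --pt "0 0 0.134 -0.001 0.027 0 0" --pt "0 0.001 0.134 -0.005 0.0436 0 0" --pt "0 0.001 0.134 0.004 0.048 0 0" --pt "0 0.001 0.134 0.0128 0.052 0 0" --pt "0 0.001 0.134 0.0128 0.052 0 0"

```text
t: 10.78
tcp_pos: [527.6, -34.2, 70.1]
tool_rot: [0.706, 0.042, 0.167, -0.687]
force: [-0.4, -0.5, 0.4]
opening: 0.3
```

```bash
python3 - <<'E'
from h import *; from workcell import env
o=env.get_obs();print(o["joint_pos"].round(2));rows(o,[[-150,0,46],[-140,0,46],[-130,0,46],[-120,0,46]],22)
E
```

```text
[-0.19  0.5   2.13  0.02  0.21 -1.6 ]
[-150, 0, 46] tcp [540. -37.  69.] row [-0.    -0.    -0.087] [ 0.012   0.0047 -0.0001]
[-140, 0, 46] tcp [550. -38.  69.] row [-0.    -0.    -0.087] [ 0.0215  0.0076 -0.0001]
[-130, 0, 46] tcp [560. -40.  69.] row [-0.    -0.    -0.087] [ 0.0311  0.0105 -0.0001]
[-120, 0, 46] tcp [570. -42.  69.] row [-0.    -0.    -0.087] [ 0.0407  0.0135 -0.0001]
```

Call:
servo_tool --pt "0 0 -0.04 0.004 0.0016 0 0" --pt "0 0 -0.087 0.008 0.003 0 0" --pt "0 0 -0.087 0.012 0.0047 0 0" --pt "0 0 -0.087 0.0168 0.0061 0 0" --pt "0 0 -0.087 0.0215 0.0076 0 0"

```text
t: 11.4
tcp_pos: [549.5, -38.1, 68.7]
tool_rot: [0.703, 0.072, 0.196, -0.679]
force: [-0.4, -0.4, 0.4]
opening: 0.4
```

```bash
python3 - <<'E'
from h import *; from workcell import env
o=env.get_obs();print(o["joint_pos"].round(2));rows(o,[[-130,0,46],[-120,0,46],[-110,0,46]],25)
E
```

```text
[-0.19  0.52  2.14  0.05  0.1  -1.63]
[-130, 0, 46] tcp [559. -40.  69.] row [-0.    -0.    -0.054] [ 0.0087  0.0036 -0.0002]
[-120, 0, 46] tcp [569. -42.  69.] row [-0.    -0.    -0.054] [ 0.0179  0.0073 -0.0002]
[-110, 0, 46] tcp [578. -44.  69.] row [-0.    -0.    -0.054] [ 0.0272  0.011  -0.0002]
```

Call:
servo_tool --pt "0 0 -0.03 0.0045 0.0018 0 0" --pt "0 0 -0.054 0.0087 0.0036 0 0" --pt "0 0 -0.054 0.0087 0.0036 0 0"

```text
t: 11.78
tcp_pos: [562.5, -40.2, 75.6]
tool_rot: [0.702, 0.087, 0.211, -0.675]
force: [-0.9, -0.3, -0.2]
opening: 0.4
```

Call:
servo_tool --pt "0 0 0 0.0045 0.0021 0 0" --pt "0 0 0 0.009 0.0042 0 0"

```text
t: 12.02
tcp_pos: [572.0, -41.9, 75.0]
tool_rot: [0.702, 0.087, 0.21, -0.675]
force: [-1.8, -0.3, 0.6]
opening: 0.2
```

Call:
servo_tool --pt "0 0 0 0.0027 0.0013 0 0" --pt "0 0 0 0.0045 0.0021 0 0"

```text
t: 12.28
tcp_pos: [576.7, -42.7, 74.9]
tool_rot: [0.702, 0.087, 0.21, -0.675]
force: [-0.2, -0.7, -0.3]
opening: 0.4
```

```bash
cat >> h.py <<'E'
import cv2
def prof(env,cams=("top","scene"),ys=(-150,-130,120,140,155)):
    ds=np.arange(-14,46,3)
    for c in cams:
        im=cv2.cvtColor(env.grab_frame(c),cv2.COLOR_RGB2GRAY).astype(np.float32);k=env.get_calibration(c)
        print(c,"d",ds.tolist())
        for z in(122,67):
            for y in ys:
                p=proj(k,w(POSE,np.array([[-107-d,y,z] for d in ds],float))).astype(np.float32)
                print(z,y,cv2.remap(im,p[None,:,0],p[None,:,1],1)[0].round().astype(int).tolist())
E
python3 - <<'E'
from h import *; from workcell import env
o=env.get_obs();print(o["joint_pos"].round(2),o["force"].round(1));prof(env)
E
```

```text
[-0.19  0.53  2.1   0.06  0.09 -1.64] [-0.2 -0.7 -0.3]
top d [-14, -11, -8, -5, -2, 1, 4, 7, 10, 13, 16, 19, 22, 25, 28, 31, 34, 37, 40, 43]
122 -150 [37, 36, 38, 43, 93, 148, 209, 171, 44, 20, 29, 32, 43, 61, 91, 126, 206, 235, 219, 89]
122 -130 [35, 35, 37, 44, 91, 138, 137, 128, 97, 85, 72, 70, 57, 54, 99, 142, 213, 235, 216, 83]
122 120 [100, 176, 129, 55, 114, 141, 179, 139, 33, 23, 25, 27, 42, 74, 137, 183, 241, 248, 207, 84]
122 140 [35, 36, 38, 54, 109, 173, 239, 135, 29, 25, 26, 29, 40, 89, 145, 183, 242, 247, 191, 87]
122 155 [33, 36, 37, 60, 109, 204, 246, 151, 45, 38, 34, 42, 99, 134, 133, 168, 253, 251, 191, 134]
67 -150 [102, 149, 211, 190, 79, 91, 94, 90, 77, 47, 68, 102, 183, 237, 231, 161, 89, 89, 89, 89]
67 -130 [103, 135, 138, 123, 68, 50, 70, 78, 74, 46, 70, 108, 182, 239, 231, 161, 87, 86, 89, 89]
67 120 [112, 140, 162, 134, 34, 22, 24, 26, 42, 88, 125, 151, 212, 249, 243, 145, 80, 82, 87, 89]
67 140 [115, 173, 235, 138, 32, 24, 25, 25, 35, 65, 122, 159, 224, 251, 242, 155, 85, 83, 85, 98]
67 155 [115, 142, 201, 160, 44, 22, 24, 25, 38, 78, 127, 145, 211, 252, 24
[... 390 characters left out ...]
, 130, 122, 89]
122 140 [31, 44, 87, 93, 146, 134, 215, 107, 59, 78, 105, 205, 243, 190, 125, 124, 128, 130, 129, 128]
122 155 [86, 72, 73, 82, 83, 141, 203, 148, 111, 95, 89, 118, 129, 125, 122, 125, 131, 129, 131, 128]
67 -150 [33, 30, 39, 79, 80, 92, 94, 155, 97, 29, 43, 71, 142, 241, 231, 135, 52, 54, 107, 113]
67 -130 [33, 62, 69, 83, 80, 93, 92, 173, 90, 27, 42, 74, 134, 241, 230, 151, 62, 74, 81, 96]
67 120 [38, 55, 69, 88, 89, 90, 94, 86, 55, 28, 42, 83, 152, 210, 118, 40, 20, 16, 20, 33]
67 140 [32, 46, 71, 84, 82, 118, 136, 103, 82, 31, 39, 86, 157, 241, 212, 139, 127, 127, 118, 102]
67 155 [28, 34, 60, 82, 76, 144, 114, 181, 114, 52, 68, 68, 172, 241, 216, 158, 128, 128, 130, 130]
```

The profile shows the lower drawer unmoved (d≈23), so the fingertips passed above its rail: closed tips are shorter than the nominal 25 mm. I'll back straight out and compute the real tip.

Call:
servo_tool --pt "0 0 0 -0.009 -0.0042 0 0" --pt "0 0 0 -0.018 -0.0084 0 0" --pt "0 0 0 -0.032 -0.015 0 0" --pt "0 0 0 -0.05 -0.0233 0 0" --pt "0 0 0 -0.05 -0.0233 0 0"

```text
t: 13.0
tcp_pos: [525.8, -33.1, 85.8]
tool_rot: [0.702, 0.082, 0.205, -0.677]
force: [0.5, -0.5, 0.8]
opening: 0.8
```

```bash
python3 - <<'E'
from h import *; from workcell import env
o=env.get_obs();R0=R.from_quat(o["tool_rot"]).as_matrix();k=env.get_calibration("wrist");print(o["tcp_pos"].round(1),o["joint_pos"].round(2))
for x in(-10,-3): print(x,[(y,proj(k,o["tcp_pos"]+R0@np.array([x,y,0])).round(1)[0,1]) for y in(-10,0,5,10,15,20,25)])
k=env.get_calibration("scene")
for x in(-10,0,10): print(x,[(y,proj(k,o["tcp_pos"]+R0@np.array([x,y,0])).round(1)[0].tolist()) for y in(0,5,15,25)])
im=env.grab_frame("scene");wi=env.grab_frame("wrist")
a=cv2.resize(im[170:220,270:345,::-1],(450,300),interpolation=0);b=cv2.resize(wi[200:262,285:357,::-1],(348,300),interpolation=0)
cv2.imwrite("pics/c7.png",np.hstack([a,b]))
E
```

```text
[525.8 -33.1  85.8] [-0.19  0.47  2.2   0.1   0.07 -1.68]
-10 [(-10, np.float64(226.6)), (0, np.float64(220.4)), (5, np.float64(217.6)), (10, np.float64(214.9)), (15, np.float64(212.4)), (20, np.float64(209.9)), (25, np.float64(207.6))]
-3 [(-10, np.float64(239.9)), (0, np.float64(233.1)), (5, np.float64(229.9)), (10, np.float64(226.9)), (15, np.float64(224.1)), (20, np.float64(221.4)), (25, np.float64(218.8))]
-10 [(0, [296.9, 205.8]), (5, [297.7, 206.3]), (15, [299.3, 207.4]), (25, [300.8, 208.4])]
0 [(0, [299.9, 205.8]), (5, [300.7, 206.4]), (15, [302.3, 207.4]), (25, [303.8, 208.5])]
10 [(0, [303.0, 205.9]), (5, [303.8, 206.4]), (15, [305.4, 207.5]), (25, [306.9, 208.6])]
```

View pics/c7.png

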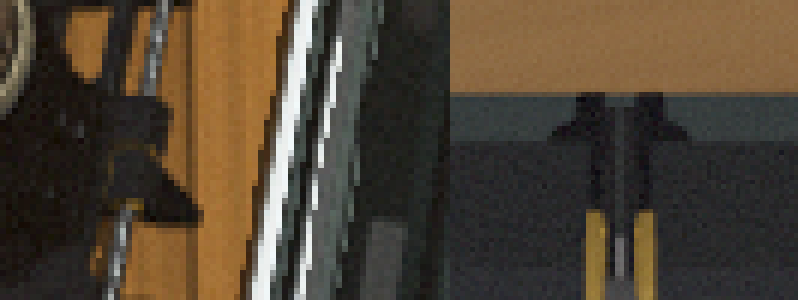

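Both views agree that the closed tips end only ~3 mm ahead of the TCP, with half-width 10 mm; this explains all the contacts. I'll aim TCP z≈62 at 22° tilt so the tip meets the lower rail (z 56–67) and the body stays above the upper rail.

```bash
python3 - <<'E'
from h import *; from workcell import env
o=env.get_obs();rows(o,[[x+9.4,0,38.8] for x in(-180,-175,-160)],22)
E
```

```text
[-170.6, 0, 38.8] tcp [520. -33.  62.] row [-0.001  0.     0.027] [-0.016   0.0187 -0.0009]
[-165.6, 0, 38.8] tcp [525. -34.  62.] row [-0.001  0.     0.027] [-0.0114  0.0207 -0.0009]
[-150.6, 0, 38.8] tcp [540. -37.  62.] row [-0.001  0.     0.027] [ 0.0023  0.0267 -0.0009]
```

Call:
servo_tool --pt "0 0 0.08 -0.01 0.005 -0.001 0" --pt "0 0 0.08 -0.014 0.012 -0.001 0" --pt "0 0 0.08 -0.016 0.0187 -0.001 0" --pt "0 0 0.08 -0.016 0.0187 -0.001 0"

```text
t: 13.6
tcp_pos: [519.3, -32.9, 60.8]
tool_rot: [0.705, 0.053, 0.178, -0.685]
force: [0.5, 0.7, 0.1]
opening: 0.5
```

```bash
python3 - <<'E'
from h import *; from workcell import env
o=env.get_obs();print(o["tcp_pos"],o["joint_pos"].round(2));rows(o,[[x+9.4,0,38.8] for x in(-165,-150,-140,-125)],22)
E
```

```text
[519.28355684 -32.94000519  60.82872594] [-0.19  0.52  2.18  0.05  0.12 -1.64]
[-155.6, 0, 38.8] tcp [535. -36.  62.] row [-0.001  0.    -0.055] [0.0152 0.004  0.0001]
[-140.6, 0, 38.8] tcp [549. -38.  62.] row [-0.001  0.    -0.055] [0.0294 0.0088 0.0001]
[-130.6, 0, 38.8] tcp [559. -40.  62.] row [-0.001  0.    -0.055] [0.0388 0.012  0.0001]
[-115.6, 0, 38.8] tcp [574. -43.  62.] row [-0.001  0.    -0.055] [0.053  0.0169 0.0001]
```

Now in to TCP −150, then on in small steps.

Call:
servo_tool --pt "0 0 0 0.008 0.002 0 0" --pt "0 0 0 0.0152 0.004 0 0" --pt "0 0 -0.03 0.022 0.0064 0 0" --pt "0 0 -0.055 0.0294 0.0088 0 0" --pt "0 0 -0.055 0.0294 0.0088 0 0"

```text
t: 14.22
tcp_pos: [550.1, -38.5, 62.8]
tool_rot: [0.703, 0.073, 0.197, -0.68]
force: [-0.6, 0.0, -0.0]
opening: 0.7
```

```bash
python3 - <<'E'
from h import *; from workcell import env
o=env.get_obs();print(o["tcp_pos"],o["joint_pos"].round(2));rows(o,[[x+9.4,0,38.8] for x in(-140,-132,-125)],22)
E
```

```text
[550.09443519 -38.52805189  62.81429414] [-0.19  0.54  2.14  0.08  0.08 -1.67]
[-130.6, 0, 38.8] tcp [559. -40.  62.] row [-0.001 -0.     0.001] [0.0083 0.0043 0.0001]
[-122.6, 0, 38.8] tcp [567. -42.  62.] row [-0.001 -0.     0.001] [0.0157 0.0073 0.0001]
[-115.6, 0, 38.8] tcp [574. -43.  62.] row [-0.001 -0.     0.001] [0.0222 0.0099 0.0001]
```

Call:
servo_tool --pt "0 0 0 0.0042 0.0022 0 0" --pt "0 0 0 0.0083 0.0043 0 0"

```text
t: 14.48
tcp_pos: [559.2, -40.2, 62.1]
tool_rot: [0.703, 0.073, 0.196, -0.68]
force: [-2.4, -0.1, 4.4]
opening: 0.3
```

```bash
python3 - <<'E'
from h import *; from workcell import env
o=env.get_obs();print(o["tcp_pos"],o["force"].round(1),o["joint_pos"].round(2));prof(env,ys=(-130,140))
E
```

```text
[559.16718532 -40.15668013  62.09721123] [-2.4 -0.1  4.4] [-0.19  0.54  2.12  0.07  0.09 -1.65]
top d [-14, -11, -8, -5, -2, 1, 4, 7, 10, 13, 16, 19, 22, 25, 28, 31, 34, 37, 40, 43]
122 -130 [35, 36, 36, 45, 90, 136, 137, 126, 81, 68, 70, 53, 48, 77, 198, 236, 221, 127, 81, 84]
122 140 [35, 36, 36, 54, 109, 172, 239, 135, 30, 25, 40, 48, 44, 117, 227, 249, 216, 113, 90, 89]
67 -130 [102, 135, 137, 122, 86, 86, 71, 51, 47, 42, 160, 241, 235, 186, 95, 81, 85, 87, 87, 88]
67 140 [115, 172, 234, 138, 32, 24, 32, 46, 46, 79, 191, 245, 245, 181, 87, 90, 87, 84, 91, 115]
scene d [-14, -11, -8, -5, -2, 1, 4, 7, 10, 13, 16, 19, 22, 25, 28, 31, 34, 37, 40, 43]
122 -130 [31, 37, 90, 88, 85, 92, 127, 95, 24, 211, 241, 227, 83, 63, 114, 128, 108, 73, 100, 116]
122 140 [31, 46, 87, 91, 143, 133, 213, 105, 96, 188, 242, 197, 121, 115, 122, 127, 130, 131, 128, 125]
67 -130 [32, 60, 69, 83, 80, 92, 90, 176, 87, 26, 101, 242, 215, 125, 56, 86, 129, 109, 79, 100]
67 140 [31, 45, 70, 86, 81, 114, 136, 102, 81, 39, 119, 243, 208, 133, 117, 124, 127, 130, 125, 127]
```

Call:
servo_tool --pt "0 0 0 0.0037 0.0016 0 0" --pt "0 0 0 0.0074 0.0032 0 0"

```text
t: 14.82
tcp_pos: [567.2, -41.6, 62.0]
tool_rot: [0.703, 0.073, 0.197, -0.68]
force: [-2.6, -0.2, 4.8]
opening: 0.4
```

Call:
servo_tool --pt "0 0 0 0.0032 0.0014 0 0" --pt "0 0 0 0.0056 0.0024 0 0"

```text
t: 15.08
tcp_pos: [573.4, -42.7, 61.9]
tool_rot: [0.703, 0.073, 0.197, -0.68]
force: [-2.7, 1.0, 5.9]
opening: 0.4
```

Call:
servo_tool --pt "0 0 0 0.0018 0.0008 0 0"

```text
t: 15.2
tcp_pos: [575.3, -43.1, 61.9]
tool_rot: [0.703, 0.073, 0.197, -0.68]
force: [-1.9, 0.5, 6.5]
opening: 0.3
```

Call:
servo_tool --pt "0 0 0 0.0014 0.0006 0 0"

```text
t: 15.32
tcp_pos: [576.8, -43.4, 61.9]
tool_rot: [0.703, 0.073, 0.197, -0.68]
force: [-1.8, 0.7, 6.5]
opening: 0.2
```

Call:
servo_tool --pt "0 0 0 0.0014 0.0006 0 0"

```text
t: 15.45
tcp_pos: [577.7, -43.5, 61.7]
tool_rot: [0.703, 0.073, 0.196, -0.68]
force: [-8.5, 0.1, 11.6]
opening: 0.3
```

```bash
python3 - <<'E'
from h import *; from workcell import env
o=env.get_obs();print(o["tcp_pos"],o["force"].round(1),o["joint_pos"].round(2));prof(env,ys=(-130,140))
E
```

```text
[577.74161421 -43.52112661  61.74702258] [-8.5  0.1 11.6] [-0.19  0.56  2.07  0.05  0.12 -1.63]
top d [-14, -11, -8, -5, -2, 1, 4, 7, 10, 13, 16, 19, 22, 25, 28, 31, 34, 37, 40, 43]
122 -130 [36, 35, 36, 44, 92, 137, 137, 127, 119, 136, 135, 112, 90, 88, 89, 90, 88, 85, 84, 85]
122 140 [37, 36, 37, 54, 109, 173, 237, 135, 115, 135, 132, 103, 85, 84, 84, 87, 129, 170, 169, 167]
67 -130 [102, 135, 136, 123, 114, 137, 137, 118, 93, 88, 88, 90, 90, 88, 84, 83, 82, 100, 156, 162]
67 140 [115, 172, 233, 140, 121, 134, 134, 115, 86, 83, 84, 86, 88, 88, 129, 172, 163, 155, 155, 160]
scene d [-14, -11, -8, -5, -2, 1, 4, 7, 10, 13, 16, 19, 22, 25, 28, 31, 34, 37, 40, 43]
122 -130 [28, 34, 78, 88, 87, 94, 126, 105, 60, 53, 49, 77, 124, 126, 126, 128, 108, 82, 53, 43]
122 140 [29, 43, 84, 91, 144, 131, 215, 130, 125, 134, 135, 127, 117, 116, 120, 125, 128, 130, 129, 127]
67 -130 [29, 61, 68, 82, 81, 93, 94, 174, 99, 53, 50, 49, 71, 126, 129, 128, 95, 63, 51, 51]
67 140 [29, 45, 70, 84, 80, 115, 137, 113, 138, 134, 136, 135, 127, 118, 122, 128, 130, 132, 130, 123]
```

Both rails are at the same home reading (profile ~3) and the force is rising at the stop. One more slight press, then out.

Call:
servo_tool --pt "0 0 0 0.0012 0.0005 0 0"

```text
t: 15.68
tcp_pos: [577.9, -43.5, 61.6]
tool_rot: [0.703, 0.072, 0.196, -0.68]
force: [-15.2, 1.8, 17.4]
opening: 0.3
```

Call:
servo_tool --pt "0 0 0 -0.009 -0.0038 0 0" --pt "0 0 0 -0.025 -0.0106 0 0" --pt "0 0 0 -0.045 -0.019 0 0" --pt "0 0 0 -0.065 -0.03 0 0" --pt "0 0 0.1 -0.08 -0.06 0 0" --pt "0 0 0.2 -0.09 -0.1 0 0" --pt "0 0 0.3 -0.1 -0.15 0 0" --pt "0 0 0.38 -0.1 -0.2 0 0" --pt "0 0 0.38 -0.1 -0.25 0 0" --pt "0 0 0.38 -0.1 -0.25 0 0"

```text
t: 16.92
tcp_pos: [395.7, -10.9, 258.2]
tool_rot: [-0.704, 0.059, -0.066, 0.704]
force: [-0.3, -0.4, -1.1]
opening: 0.6
```

```bash
python3 - <<'E'
from h import *; from workcell import env
o=env.get_obs();print(o["tcp_pos"],o["force"].round(1),o["joint_pos"].round(2));prof(env,ys=(-130,140))
th=.574
for a in(20,):
  print("lid pts z,x",[ (t,np.round(lidpt(a,0,t))) for t in(.574,.4,.2,0)])
k={c:env.get_calibration(c) for c in("top","scene")}
print("lid edge line",{c:proj(k[c],w(POSE,np.array([lidpt(0,y,th) for y in(193,-193)]))).round().tolist() for c in k})
E
```

```text
[395.6904726  -10.88758963 258.15467083] [-0.3 -0.4 -1.1] [-0.2   0.1   2.02  0.    1.01 -1.59]
top d [-14, -11, -8, -5, -2, 1, 4, 7, 10, 13, 16, 19, 22, 25, 28, 31, 34, 37, 40, 43]
122 -130 [31, 31, 33, 39, 82, 126, 126, 117, 109, 126, 125, 104, 82, 79, 83, 83, 81, 77, 75, 78]
122 140 [30, 31, 32, 47, 100, 161, 226, 124, 107, 125, 121, 94, 77, 77, 76, 80, 120, 159, 158, 156]
67 -130 [94, 125, 127, 113, 105, 127, 126, 108, 84, 80, 80, 83, 83, 80, 77, 76, 75, 93, 145, 151]
67 140 [106, 160, 221, 130, 110, 124, 124, 106, 79, 76, 77, 79, 81, 81, 119, 160, 152, 144, 144, 150]
scene d [-14, -11, -8, -5, -2, 1, 4, 7, 10, 13, 16, 19, 22, 25, 28, 31, 34, 37, 40, 43]
122 -130 [26, 37, 78, 81, 80, 87, 117, 99, 56, 45, 47, 75, 115, 115, 113, 117, 98, 70, 92, 105]
122 140 [29, 41, 80, 84, 134, 121, 201, 118, 114, 120, 123, 118, 108, 108, 113, 116, 118, 121, 121, 121]
67 -130 [25, 58, 63, 74, 75, 86, 84, 163, 88, 52, 49, 49, 66, 116, 118, 116, 122, 101, 72, 87]
67 140 [28, 40, 63, 76, 73, 106, 124, 102, 126, 123, 121, 119, 115, 110, 108, 114, 118, 121, 117, 117]
lid pts z,x [(0.574, array([-36.,   0., 295.])), (0.4, array([-55.,   0., 270.])), (0.2, array([-71.,   0., 237.])), (0, array([-81.,   0., 201.]))]
lid edge line {'top': [[254.0, 122.0], [441.0, 168.0]], 'scene': [[357.0, 112.0], [335.0, 272.0]]}
```

Drawers read home (rails at the same profile spot as the upper one at its stop). Now above the lid edge, tool vertical.

```bash
python3 - <<'E'
from h import *; from workcell import env
o=env.get_obs()
rows(o,[[-180,0,330],[-31,0,330]],0)
for t in(.574,.45,.3,.15,0):
    p=lidpt(25,0,t);print(t,"TCP chest x,z",np.round([p[0],p[2]+3+10*np.tan(t)],1))
E
```

```text
[-180, 0, 330] tcp [520. -33. 355.] row [-0.001  0.001  0.005] [ 0.1269 -0.0989  0.0005]
[-31, 0, 330] tcp [666. -59. 355.] row [-0.001  0.001  0.005] [ 0.2759 -0.0982  0.0004]
0.574 TCP chest x,z [-31.3 301.8]
0.45 TCP chest x,z [-45.3 282.8]
0.3 TCP chest x,z [-59.2 258.1]
0.15 TCP chest x,z [-69.5 231.6]
0 TCP chest x,z [-76. 204.]
```

Call:
servo_tool --pt "0 0 0 0.02 -0.05 0 0" --pt "0 0 0 0.05 -0.098 0 0" --pt "0 0 0 0.1 -0.1 0 0" --pt "0 0 0 0.15 -0.1 0 0" --pt "0 0 0 0.2 -0.1 0 0" --pt "0 0 0 0.24 -0.1 0 0" --pt "0 0 0 0.276 -0.098 0 0" --pt "0 0 0 0.276 -0.098 0 0" --pt "0 0 0 0.276 -0.08 0 0" --pt "0 0 0 0.276 -0.08 0 0"

```text
t: 18.27
tcp_pos: [665.9, -59.7, 334.6]
tool_rot: [-0.704, 0.063, -0.063, 0.705]
force: [-0.0, -0.5, -0.1]
opening: 0.5
```

```bash
python3 - <<'E'
from h import *; from workcell import env
o=env.get_obs();print(o["tcp_pos"].round(1),o["force"].round(1),o["joint_pos"].round(2))
rows(o,[[x,0,z-25] for x,z in((-31,318),(-31,308),(-35,297),(-45,283),(-52.5,271))],0)
E
```

```text
[665.9 -59.7 334.6] [-0.  -0.5 -0.1] [-0.19  0.47  1.27  0.    1.4  -1.58]
[-31, 0, 293] tcp [666. -59. 318.] row [-0.001  0.001  0.   ] [0.0005 0.0166 0.0003]
[-31, 0, 283] tcp [666. -59. 308.] row [-0.001  0.001  0.   ] [0.0005 0.0266 0.0003]
[-35, 0, 272] tcp [663. -59. 297.] row [-0.001  0.001  0.   ] [-0.0035  0.0376  0.0003]
[-45, 0, 258] tcp [653. -57. 283.] row [-0.001  0.001  0.   ] [-0.0135  0.0516  0.0003]
[-52.5, 0, 246] tcp [645. -56. 271.] row [-0.001  0.001  0.   ] [-0.021   0.0636  0.0003]
```

Call:
servo_tool --pt "0 0 0 0 0.009 0 0" --pt "0 0 0 0 0.017 0 0" --pt "0 0 0 0 0.022 0 0" --pt "0 0 0 0 0.027 0 0" --pt "0 0 0 -0.002 0.032 0 0" --pt "0 0 0 -0.0035 0.0375 0 0"

```text
t: 19.02
tcp_pos: [663.5, -59.3, 299.7]
tool_rot: [-0.704, 0.061, -0.065, 0.705]
force: [-1.2, 0.0, 4.6]
opening: -0.0
```

Call:
servo_tool --pt "0 0 0 -0.005 0.007 0 0" --pt "0 0 0 -0.01 0.014 0 0"

```text
t: 19.27
tcp_pos: [653.3, -57.4, 285.0]
tool_rot: [-0.704, 0.061, -0.065, 0.705]
force: [-1.2, -0.1, 4.1]
opening: 0.1
```

Call:
servo_tool --pt "0 0 0 -0.004 0.006 0 0" --pt "0 0 0 -0.0075 0.012 0 0"

```text
t: 19.52
tcp_pos: [646.0, -56.1, 273.0]
tool_rot: [-0.704, 0.061, -0.065, 0.705]
force: [-0.6, -0.2, 3.4]
opening: 0.4
```

```bash
python3 - <<'E'
from h import *; from workcell import env
o=env.get_obs();print(o["tcp_pos"].round(1),o["force"].round(1),o["joint_pos"].round(2))
rows(o,[[x,0,z-25] for x,z in((-59,258),(-65,245),(-69.5,231.6),(-73,219),(-75,211),(-76,206))],0)
E
```

```text
[646.  -56.1 273. ] [-0.6 -0.2  3.4] [-0.19  0.48  1.42  0.    1.24 -1.58]
[-59, 0, 233] tcp [639. -54. 258.] row [-0.001  0.001  0.004] [-0.0073  0.0149  0.0003]
[-65, 0, 220] tcp [633. -53. 245.] row [-0.001  0.001  0.004] [-0.0134  0.0279  0.0003]
[-69.5, 0, 206.6] tcp [629. -53. 232.] row [-0.001  0.001  0.004] [-0.0179  0.0413  0.0003]
[-73, 0, 194] tcp [625. -52. 219.] row [-0.001  0.001  0.004] [-0.0215  0.0539  0.0003]
[-75, 0, 186] tcp [623. -52. 211.] row [-0.001  0.001  0.004] [-0.0235  0.0619  0.0002]
[-76, 0, 181] tcp [622. -51. 206.] row [-0.001  0.001  0.004] [-0.0245  0.0669  0.0002]
```

Call:
servo_tool --pt "0 0 0 -0.0037 0.0075 0 0" --pt "0 0 0 -0.0073 0.0149 0 0" --pt "0 0 0 -0.0105 0.0215 0 0" --pt "0 0 0 -0.0134 0.0279 0 0" --pt "0 0 0 -0.0158 0.0345 0 0" --pt "0 0 0 -0.0179 0.0413 0 0"

```text
t: 20.27
tcp_pos: [628.8, -52.9, 231.5]
tool_rot: [-0.704, 0.061, -0.065, 0.705]
force: [-1.0, 0.5, 3.1]
opening: 0.5
```

Call:
servo_tool --pt "0 0 0 -0.0018 0.006 0 0" --pt "0 0 0 -0.0035 0.012 0 0"

```text
t: 20.52
tcp_pos: [625.4, -52.3, 219.5]
tool_rot: [-0.704, 0.061, -0.065, 0.705]
force: [-1.5, 0.8, 2.9]
opening: 0.7
```

Call:
servo_tool --pt "0 0 0 -0.001 0.004 0 0" --pt "0 0 0 -0.002 0.008 0 0"

```text
t: 20.78
tcp_pos: [623.6, -52.0, 211.7]
tool_rot: [-0.704, 0.061, -0.065, 0.705]
force: [-1.6, 0.7, 1.7]
opening: 0.4
```

Call:
servo_tool --pt "0 0 0 -0.0005 0.002 0 0"

```text
t: 20.9
tcp_pos: [623.2, -51.9, 209.7]
tool_rot: [-0.704, 0.061, -0.065, 0.705]
force: [-1.0, 1.1, 1.3]
opening: 0.3
```

Call:
servo_tool --pt "0 0 0 -0.0005 0.002 0 0"

```text
t: 21.02
tcp_pos: [622.8, -51.8, 207.9]
tool_rot: [-0.704, 0.061, -0.065, 0.705]
force: [-0.0, 1.1, 1.7]
opening: 0.5
```

Call:
servo_tool --pt "0 0 0 0 0.0015 0 0"

```text
t: 21.15
tcp_pos: [622.6, -51.8, 206.4]
tool_rot: [-0.704, 0.061, -0.065, 0.705]
force: [-1.3, 0.8, 1.5]
opening: 0.3
```

Call:
servo_tool --pt "0 0 0 0 0.001 0 0"

```text
t: 21.28
tcp_pos: [622.6, -51.8, 205.4]
tool_rot: [-0.704, 0.061, -0.065, 0.705]
force: [-1.5, 0.2, 1.6]
opening: 0.3
```

Call:
servo_tool --pt "0 0 0 0 0.001 0 0"

```text
t: 21.4
tcp_pos: [622.7, -51.8, 204.4]
tool_rot: [-0.704, 0.061, -0.065, 0.705]
force: [-1.5, 0.2, 0.8]
opening: 0.6
```

Call:
servo_tool --pt "0 0 0 0 0.001 0 0"

```text
t: 21.52
tcp_pos: [622.7, -51.8, 203.4]
tool_rot: [-0.704, 0.061, -0.065, 0.705]
force: [-1.5, -0.1, 1.7]
opening: 0.1
```

Call:
servo_tool --pt "0 0 0 0 0.001 0 0"

```text
t: 21.65
tcp_pos: [622.7, -51.8, 202.4]
tool_rot: [-0.704, 0.061, -0.065, 0.705]
force: [-1.9, 0.6, 2.2]
opening: 0.2
```

Call:
servo_tool --pt "0 0 0 0 0.001 0 0"

```text
t: 21.78
tcp_pos: [622.7, -51.8, 201.4]
tool_rot: [-0.704, 0.061, -0.065, 0.705]
force: [-2.0, -0.0, 5.7]
opening: 0.4
```

Call:
servo_tool --pt "0 0 0 0 0.001 0 0"

```text
t: 21.9
tcp_pos: [622.8, -51.8, 201.4]
tool_rot: [-0.704, 0.061, -0.065, 0.705]
force: [-6.3, 0.5, 15.1]
opening: 0.2
```

The stop is reached at tip z≈201 mm, as expected for a shut lid. I'll hold, retreat, then check.

Call:
servo_tool --pt "0 0 0 0 0 0 0" --pt "0 0 0 0 0 0 0" --pt "0 0 0 0 -0.01 0 0" --pt "0 0 0 0 -0.05 0 0" --pt "0 0 0 0 -0.1 0 0" --pt "0 0 0 -0.05 -0.12 0 0" --pt "0 0 0 -0.11 -0.12 0 0" --pt "0 0 0 -0.16 -0.12 0 0" --pt "0 0 0 -0.2 -0.12 0 0" --pt "0 0 0 -0.2 -0.12 0 0"

```text
t: 23.15
tcp_pos: [423.7, -16.0, 320.6]
tool_rot: [-0.704, 0.061, -0.065, 0.705]
force: [0.9, -0.1, -0.1]
opening: 0.3
```

```bash
python3 - <<'E'
from h import *; from workcell import env
o=env.get_obs();print(o["tcp_pos"].round(1),o["force"].round(1))
s=env.grab_frame("scene");t=env.grab_frame("top")
for c in("scene","top"):
    k=env.get_calibration(c)
    for n in("jar","screwdriver","oil_can","lid"):print(c,n,[(round(float(d["score"]),2),np.round(d["rect"],1).tolist()) for d in env.boxes_of(c,n)][:1])
    for th in(0,.03,.06):print(c,th,proj(k,w(POSE,np.array([lidpt(0,y,th) for y in(193,-193)]))).round(1).tolist())
a=cv2.resize(s[90:370,230:440,::-1],(390,520),interpolation=2);b=cv2.resize(t[60:300,190:500,::-1],(400,310),interpolation=2)
b=np.vstack([b,np.zeros((210,400,3),np.uint8)]);cv2.imwrite("pics/fin.png",np.hstack([a,b]))
E
```

```text
[423.7 -16.  320.6] [ 0.9 -0.1 -0.1]
scene jar [(0.75, [322.9, 127.2, 23.1, 31.9])]
scene screwdriver [(0.82, [269.7, 324.9, 13.6, 67.4])]
scene oil_can [(0.93, [323.8, 309.5, 27.1, 24.2])]
scene lid [(0.88, [361.7, 207.7, 97.2, 159.0])]
scene 0 [[335.5, 130.0], [313.8, 273.5]]
scene 0.03 [[336.0, 129.0], [314.1, 273.3]]
scene 0.06 [[336.5, 127.9], [314.6, 273.1]]
top jar [(0.62, [227.1, 187.5, 33.1, 27.2])]
top screwdriver [(0.67, [443.6, 267.9, 84.1, 21.3])]
top oil_can [(0.73, [442.2, 205.8, 30.1, 37.8])]
top lid [(0.94, [349.8, 143.1, 184.8, 119.6])]
top 0 [[255.6, 159.2], [423.7, 201.5]]
top 0.03 [[255.3, 158.0], [424.5, 200.6]]
top 0.06 [[255.0, 156.7], [425.2, 199.5]]
```

View pics/fin.png

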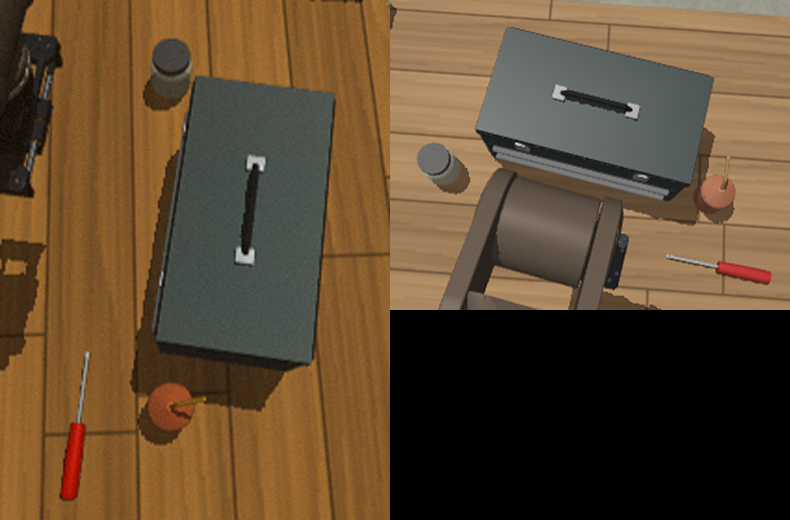

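The final view shows the lid shut (its front edge from (478,131) to (690,185) in the right crop), both drawers in, the bystanders unmoved and the arm clear. Handing in.

```bash
python3 -c "
from workcell import env
print(env.job_done())"
```

```text
the job is handed in; nothing more can be done
None
```

I pushed the upper drawer home, then the lower one, and then pushed the lid down to its stop. The job was handed in at about 23.5 s of the 64 s allowed; no verdict is reported.

**Last checks:**
- **Drawers:** each one ended at a clear rise in force against its stop. The highest reading was about 33 N on the upper drawer, against the 40 N limit. Image profiles put both pull rails at the home reading before I touched the lid.
- **Lid:** it met its stop with the tip at z≈201 mm, the height given for a shut lid, at about 16 N.
- **Bystanders:** the jar and oil can are within a few pixels of where they started. The screwdriver is unmoved in the top view; the scene detector's box for it grew, because at the start it had caught only part of it.
- **Arm:** clear of everything, wrist force near zero.

**What disagreed on the way:**
- **Tip length:** the closed fingertips seem to end only 0–3 mm ahead of the TCP, not the nominal 25 mm. My first push on the upper drawer therefore rode along the top of its rail with light friction, about 3.5 N.
- **Lower drawer:** my first try at it passed above its rail without moving it. The tips went over the open drawer during that pass, with readings under 2 N. I backed out, corrected the height and pushed it home.
- **Wrist joint:** joint 5 sat near its lower limit in the tilted poses, so I kept the tilt to about 22–25°.

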